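# Turn the transducer for its next pass and hold the drive guard open

## Task

Set up the next calibration pass: turn the blue-banded torque transducer about a quarter turn so that its red face lies flat against the steel reaction bar, near the bar's middle, standing on its plate, and let go of it. Then open the yellow sprung guard (with the black grip bar) of the grey drive unit and finish while still holding it steady with the fingers, open at 60 degrees from closed, so that a colleague can reach the drive: do not let go at the end, and never let the guard snap shut. Leave the other pieces on the bench where they stand.

Things in the scene. Friction and masses are not known exactly. Their poses are not given: they have to be found in the camera images.
- fixture: Fixed dark steel plate 240 x 200 x 15 mm on the bench, left or right of the drive unit; origin at the centre of its underside, x toward the reaction bar (far from the robot), z up. The bright steel bar, 22 mm thick (x), 140 mm long (y), rises 25 mm above the plate's top.
- bar_face (a point): Middle of the reaction bar's near face (the face toward the robot), 80 mm along the fixture's x from its origin, 11 mm above the plate's top; axes as the fixture's, so x points into the bar.
- transducer: Loose, 0.4 to 0.75 kg, on the fixture plate. Square aluminium flange 64 x 64 x 22 mm, on it a black round body (grip it from above) 44 mm in diameter, 22 to 75 mm above the foot, with a blue band; on top a 19 mm square drive up to 98 mm. Origin: centre of its underside, z up, x out through the red face. It starts clear of the bar, red face roughly to the plate's +y.
- mark (a point): Centre of the transducer's red flange face (one of its four 64 x 22 mm sides; a red strip on the flange's top edge shows it from above): 32 mm along the transducer's x from its origin, 11 mm above its foot. Axes as the transducer's.
- drive_unit: Fixed grey open-topped steel housing 180 x 150 x 80 mm with a square drive inside, closed by the yellow guard. Origin at the centre of its underside, z up, -x its front, toward the robot.
- guard_hinge (a point): Middle of the guard's hinge line, at the housing's far top edge: 90 mm along the drive unit's x, 83 mm above the bench. The hinge line runs along the drive unit's y; axes as the drive unit's.
- guard_bar (a point): Centre of the guard's black round grip bar: 12 mm diameter, along the drive unit's y, 98 mm clear between its end arms, 220 mm from the hinge line, at hinge height when closed, 40 mm in front of the guard's front edge, free all round. Gripped from above across the bar, it turns between the fingers as the guard swings. Axes move with the guard: -x points from hinge to bar.
- guard (a joint): Angle of the yellow guard (flat plate 180 x 150 x 6 mm with a clear window, about 0.3 kg) in rad: 0 closed and level, growing as the front lifts; 1.047 is 60 degrees; stop at 1.5. A spring and its weight drive it shut from any angle, about 2 N (closed) to 3 N (at 60 degrees) at the bar.
- sleeve: Bystander: loose black stepped coupling sleeve, 52 mm diameter, 55 mm high, origin at the centre of its underside.
- load_cell: Bystander: loose black round load cell with yellow band on a 68 mm round foot, 72 mm high, origin at the centre of its underside.
- adapter: Bystander: loose bright steel adapter, 44 mm diameter round foot with a 25 mm square on top, 56 mm high, origin at the centre of its underside.
Things that resemble listed ones, but are neither listed nor needed, are in the scene too. Leave any orange look-alike of the transducer alone.

How it is judged:
On the way, in this order (a step that is already met when the one before it is completed fails the run):
1. the transducer's red face is flat against the reaction bar and the transducer is released (x of mark in the frame of bar_face between -0.003 and 0.003 m and y of mark in the frame of bar_face between -0.025 and 0.025 m and z of mark in the frame of bar_face between -0.003 and 0.003 m and angle between the x axis of transducer and the x axis of bar_face, either way round below 0.06 rad and angle between transducer's own z axis and vertical below 0.05 rad and contact force between the fingers and transducer below 0.2 N and linear speed of transducer below 0.01 m/s), for 0.2 s.
2. the guard is held open at 60 degrees (value of joint guard between 0.942 and 1.152 rad and velocity of joint guard between -0.1 and 0.1 rad/s and contact force between the fingers and drive_unit above 0.8 N), for 0.3 s.
At the end, for the whole second after the job is handed in: Fingers hold the guard (over 0.8 N) still at 60 degrees +-6; the released transducer stands on the plate, red face within 3 mm of the bar, square within 0.06 rad, centred within 25 mm; bystanders within 20 mm of their start (all of step 1 and all of step 2 and distance of each of sleeve, load_cell, adapter from where it was at the start of the episode below 0.02 m); the arm keeps its last pose, push and grip.
It fails at once if the guard snaps shut (closing faster than 2 rad/s) (velocity of joint guard below -2 rad/s).
It fails at once if the sleeve is moved or knocked over (distance of sleeve from where it was at the start of the episode above 0.02 m or angle between sleeve's own z axis and vertical above 0.3 rad).
It fails at once if the load cell is moved or knocked over (distance of load_cell from where it was at the start of the episode above 0.02 m or angle between load_cell's own z axis and vertical above 0.3 rad).
It fails at once if the adapter is moved or knocked over (distance of adapter from where it was at the start of the episode above 0.02 m or angle between adapter's own z axis and vertical above 0.3 rad).
It also fails if it takes over 56 s, if anything falls off the work surface, if the arm or the gripper's body presses on something with over 40 N, if the wrist force passes 120 N, or if a joint passes its speed limit or range.

## Robot

A 6-joint arm with a two-finger parallel gripper is mounted at the origin on the work surface. World frame = base frame: x ahead of the robot, y to its left, z up, the work surface at z = 0. Lengths are in m, angles in rad, forces in N, time in s.
With the tool pointing down it reaches from about 0.25 to 0.775 m from the base axis. Payload 4 kg.
Tool frame: the origin (TCP) lies midway between the tips of the shut fingers; the grasp point (between the pads) lies 19 mm behind it; z points along the fingers, y is the direction in which the jaws open and shut (so a half turn about z gives the same grasp; the last joint's range is limited). The gripper opens to 94 mm and grips with 3 to 60 N. Pads are 16 mm wide; open, the fingers measure 119 mm over their backs; the gripper's body (75 mm by 177 mm) begins 78 mm behind the grasp point.
Start: joints at [-1.215, 0.087, 1.371, -0, 1.684, -0.103], TCP at [0.244, -0.493, 0.206] pointing down, gripper open.
Joint ranges: [-3.1, 3.1], [-0.76, 2.03], [0.27, 2.55], [-1.08, 4.22], [0.17, 2.65], [-2.57, 2.57]. Speed limits (rad/s): [2.79, 2.79, 3.14, 3.14, 3.14, 3.14].

## Interface

Orientations are given as [roll, pitch, yaw] about the fixed x, y, z axes, in that order (R = Rz(yaw) Ry(pitch) Rx(roll)).
In Python, from bench import robot, cams gives the robot as it stands.
- The arm moves only by the tool step_arm, never from a script. Its argument "plan" is a list that holds one entry, the list of rows, each a list of 5 numbers: the shift along the world's x, y, z in mm, then the turn about the world's z in rad, then the opening in per cent of the stroke, from 0 (shut) to 100 (fully open). In form: [[[tx, ty, tz, turn, fingers], ...]]. A call has 1 to 8 rows; each row is the pose to reach, as a shift and turn from the pose commanded when the call began; what a row does not reach only later rows make up. A row lasts 1/12 s, in which the tool goes at most 41.7 mm and 7.16 degrees, less where a joint would pass 70% of its speed; a pose out of reach is approached as far as the arm can. A call with a gripper value outside its range is refused whole. The fingers move at their own pace and stop on an object; the grip force is fixed at half the most. Time passes only in rows, so rows that repeat a pose let the fingers close. It gives the time, the measured TCP pose, the force and the opening at its end, in the units of the state.
- robot.get_obs(): the state, without advancing time (a new reading comes with each control period).
- cams.snapshot(name): name is "scene" or "top"; returns a dict with "frame" (420x560x3 uint8, red, green, blue), "camera_matrix" (3x3 intrinsics, pixels), "origin" and "attitude" of the camera in the world. Camera axes: x right, y down, z forward; pixel columns grow to the right and rows downward; lengths in m; the calibration is good to about 2 mm. A picture is of the moment at which its call begins. There is no depth.
- robot.close_job(): hands the job in, once; it reports no verdict.
The state is a dict: "time": time; "joint_positions": joint angles; "qvel": joint speeds; "joint_torque": joint torques, N m; "tool_pos": TCP position; "ee_rot": TCP orientation; "wrist_force": force on the tool from outside, world axes, zero at the start; "wrist_torque": the same for the moment, N m; "width": finger opening in m.
Only numpy, scipy, OpenCV 4.12 (cv2) and the standard library are available. Lean on these libraries where they do the work, as an engineer would, in place of code of your own. Each camera call takes 0.05 s, during which the arm holds its last target. There are 200 camera calls.

## Working session

There is one attempt and no reset: what is moved stays moved. The work goes in short steps, Python scripts to look and compute and a tool call to move; the robot and the scene stay as the last step left them, time stands still between calls to the robot, and variables do not carry over. Pictures are saved under pics/ and viewed, about 8 in all and at most 12, crops included, and the job is handed in when it is done.

Besides the shell and the picture viewer there is one more tool, called after "Request:" by a JSON object that holds its "fn" and its "kwargs". step_arm: Moves the arm, as the interface text tells. Its arguments: {"type":"object","properties":{"plan":{"type":"array"}},"required":["plan"]}

```bash
ls; mkdir -p pics
cat > h.py <<'E'
import numpy as np, cv2
from bench import robot, cams
def snap(n):
    d=cams.snapshot(n); return d
def ray(d,u,v):
    K=np.array(d["camera_matrix"]); A=np.array(d["attitude"],float)
    from scipy.spatial.transform import Rotation as R
    M=A if A.shape==(3,3) else R.from_euler('xyz',A).as_matrix()
    r=M@np.linalg.solve(K,[u,v,1.]); return np.array(d["origin"],float),r/np.linalg.norm(r)
def onz(d,u,v,z):
    o,r=ray(d,u,v); return o+r*(z-o[2])/r[2]
def save(img,n): cv2.imwrite('pics/'+n,cv2.cvtColor(img,cv2.COLOR_RGB2BGR))
E
python3 - <<'E'
from h import *
import pickle
for n in("top","scene"):
    d=snap(n); print(n,d["origin"],d["attitude"],d["camera_matrix"]); save(d["frame"],n+"0.png"); pickle.dump(d,open(n+"0.pkl","wb"))
    print([onz(d,*p,0).round(3) for p in((0,0),(560,0),(0,420),(560,420))])
a,b=[cv2.imread(f'pics/{n}0.png') for n in("top","scene")]
print(robot.get_obs())
E
```

```text
pics
top [ 0.49039827 -0.0043202   1.24426642] [-3.04272042 -0.00982121 -1.55074388] [[476.34382046   0.         273.78694124]
 [  0.         476.34382046 206.17437262]
 [  0.           0.           1.        ]]
[array([1.163, 0.744, 0.   ]), array([ 1.202, -0.792,  0.   ]), array([0.063, 0.659, 0.   ]), array([ 0.086, -0.748, -0.   ])]
scene [1.01052053 0.51836036 0.98000185] [-2.50590386e+00  2.63198810e-04  2.45392535e+00] [[423.92734486   0.         277.47200482]
 [  0.         423.92734486 209.60055866]
 [  0.           0.           1.        ]]
[array([ 0.774, -1.748,  0.   ]), array([-1.183, -0.14 ,  0.   ]), array([1.352, 0.014, 0.   ]), array([0.442, 0.761, 0.   ])]
{'time': 0.1, 'joint_positions': array([-1.21511383e+00,  8.78764608e-02,  1.37209283e+00, -1.47098814e-05,
        1.68360115e+00, -1.03117771e-01]), 'qvel': array([-9.63879818e-04, -7.42079361e-05, -2.35708311e-03, -1.87976632e-04,
        1.08409903e-04,  2.19872707e-03]), 'joint_torque': array([ 3.16011392e-03, -3.41252518e+01, -3.03301585e+01,  7.20841857e-02,
        3.03685782e-02, -9.80142636e-05]), 'tool_pos': array([ 0.24338943, -0.49266422,  0.20442898]), 'ee_rot': array([-3.13962386e+00, -1.89042026e-04,  4.58798443e-01]), 'wrist_force': array([-0.06159916,  0.53080956, -0.34014141]), 'wrist_torque': array([ 0.01383635, -0.03618663, -0.01830082]), 'width': 0.0942591032120034}
```

View pics/top0.png

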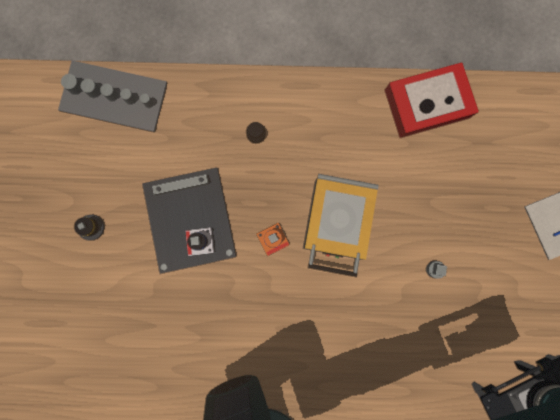

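View pics/scene0.png

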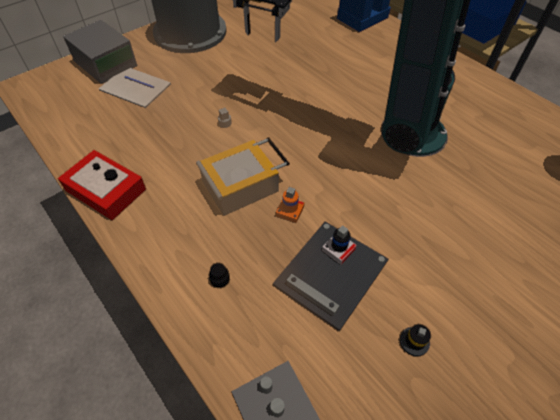

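The top view has +x up and +y left. Candidates for the transducer are the blue-banded one on the plate at about (200,241), the orange look-alike at (273,239), the load cell (yellow band) at (89,227) and the sleeve at (256,132). By the description I choose (200,241), and I'll check it in a close crop.

Run:
```python
import cv2,numpy as np
a=cv2.imread('pics/top0.png'); b=cv2.imread('pics/scene0.png')
c1=cv2.resize(a[160:280,135:245],None,fx=5,fy=5,interpolation=cv2.INTER_CUBIC)[:600]
c2=cv2.resize(a[170:285,300:345+40],(int(85*2.9),333),interpolation=cv2.INTER_CUBIC)
c3=cv2.resize(b[220:270,315:365],(246,246),interpolation=cv2.INTER_CUBIC)
o=np.zeros((600,800,3),np.uint8); o[:600,:550]=c1; o[:333,552:552+c2.shape[1]]=c2; o[340:586,552:798]=c3
cv2.imwrite('pics/crop1.png',o)
```

```text
(no output)
```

View pics/crop1.png

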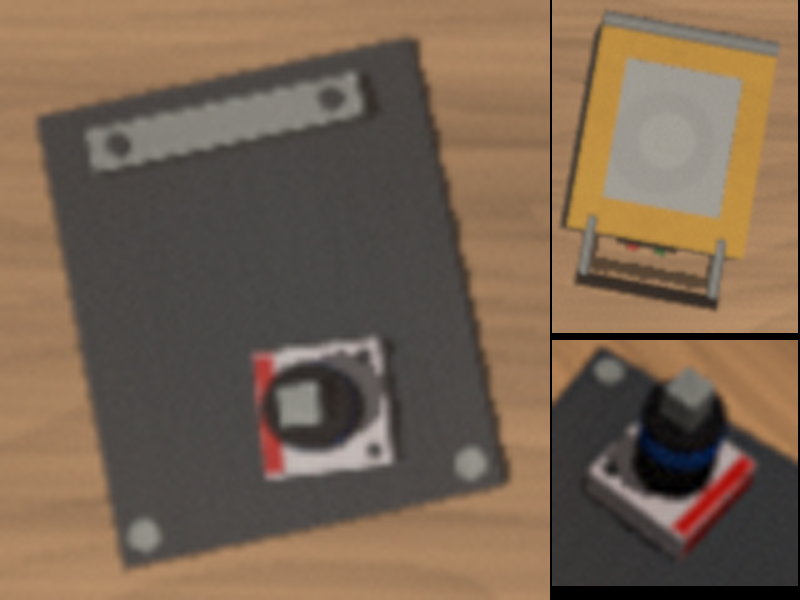

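The crop confirms it: blue band, red strip to the left (+y), foot on the plate. Next I measure from the top view with masks.

Run:
```python
from h import *
import pickle
d=pickle.load(open('top0.pkl','rb'));f=d["frame"];s=pickle.load(open('scene0.pkl','rb'))
hsv=cv2.cvtColor(f,cv2.COLOR_RGB2HSV)
def comp(m,box):
    x0,y0,x1,y1=box; q=np.zeros(m.shape,np.uint8); q[y0:y1,x0:x1]=m[y0:y1,x0:x1]
    cs,_=cv2.findContours(q,cv2.RETR_EXTERNAL,cv2.CHAIN_APPROX_NONE); c=max(cs,key=cv2.contourArea); return c
def rect(name,m,box,z):
    c=comp(m.astype(np.uint8),box)
    P=np.array([onz(d,*p[0],z)[:2] for p in c],np.float32)
    r=cv2.minAreaRect(P); print(name,np.round(r[0],4),np.round(r[1],4),round(r[2],2))
H,S,V=[hsv[...,i].astype(int) for i in range(3)]
rect('plate',(S<70)&(V<90),(135,160,245,280),.015)
rect('bar',(S<60)&(V>105),(148,170,212,198),.040)
rect('flange',((S<60)&(V>120))|((S>150)&((H<8)|(H>172))&(V>120)),(180,222,220,262),.037)
rect('red',((S>140)&((H<8)|(H>172))&(V>110)),(180,222,220,262),.037)
rect('yellow',(S>170)&(H>15)&(H<30)&(V>140),(295,165,385,265),.086)
print('yellow sample',hsv[200,370],hsv[250,325])
def cp(u,v,z): return onz(d,135+u/5-.4,160+v/5-.4,z).round(4)
print('corners plate',[cp(*p,.015) for p in((38,118),(415,38),(508,482),(125,568))])
print('bar near edge',[cp(*p,.040) for p in((92,172),(367,118))],'far',[cp(*p,.04) for p in ((86,130),(358,72))])
print('flange',[cp(*p,.037) for p in((253,355),(380,337),(397,463),(265,478))])
print('drv top',cp(300,403,.113))
def gp(u,v,z): return onz(d,300+(u-552)/2.9-.4,170+v/2.896-.4,z).round(4)
print('bar ends',gp(580,278,.083),gp(715,303,.083)); print('guard corners',[gp(*p,.086) for p in((600,27),(777,53),(745,258),(567,228))])
print('adapter',onz(d,437,270,.03),'sleeve',onz(d,256,132,.03),'lc',onz(d,89,227,.03), 'orange',onz(d,273,239,.03))
```

```text
plate [0.5734 0.2045] [0.2366 0.1985] 13.68
bar [0.6619 0.2279] [0.0224 0.1387] 13.66
flange [0.4936 0.1662] [0.0303 0.0695] 29.07
red [0.4976 0.1982] [0.021  0.0065] 9.29
yellow [ 0.496  -0.2344] [0. 0.] 0.0
yellow sample [ 18 168 187] [ 19 167 188]
corners plate [array([0.6654, 0.3292, 0.015 ]), array([0.7117, 0.1348, 0.015 ]), array([0.4821, 0.0799, 0.015 ]), array([0.4346, 0.2739, 0.015 ])]
bar near edge [array([0.6347, 0.2937, 0.04  ]), array([0.6654, 0.1551, 0.04  ])] far [array([0.6562, 0.2977, 0.04  ]), array([0.689 , 0.1605, 0.04  ])]
flange [array([0.5436, 0.209 , 0.037 ]), array([0.554 , 0.1452, 0.037 ]), array([0.4907, 0.1345, 0.037 ]), array([0.4818, 0.2006, 0.037 ])]
drv top [0.518  0.1725 0.113 ]
bar ends [ 0.463  -0.1022  0.083 ] [ 0.4445 -0.2152  0.083 ]
guard corners [array([ 0.675 , -0.1162,  0.086 ]), array([ 0.656 , -0.2666,  0.086 ]), array([ 0.4824, -0.2396,  0.086 ]), array([ 0.5044, -0.0905,  0.086 ])]
adapter [ 0.45710979 -0.43103149  0.03      ] sleeve [0.80393093 0.03631459 0.03      ] lc [0.54802876 0.45457238 0.03      ] orange [ 0.52711433 -0.01350945  0.03      ]
```

Request:
{"fn": "step_arm", "kwargs": {"plan": [[[14, 34, 0, 0.1, 100], [28, 68, 0, 0.2, 100], [42, 102, 0, 0.3, 100], [56, 136, 0, 0.4, 100], [70, 170, 0, 0.5, 100], [84, 204, 0, 0.6, 100], [98, 238, 0, 0.7, 100], [112, 272, 0, 0.8, 100]]]}}

```text
time: 0.77
tool_pos: [0.3556, -0.2193, 0.2051]
ee_rot: [-3.141, -0.0, 1.263]
wrist_force: [0.8, 0.0, -0.3]
width: 0.0937
```

Request:
{"fn": "step_arm", "kwargs": {"plan": [[[14, 34, 0, 0.06, 100], [28, 68, 0, 0.12, 100], [42, 102, 0, 0.18, 100], [56, 136, 0, 0.24, 100], [70, 170, 0, 0.3, 100], [84, 204, 0, 0.36, 100], [98, 238, 0, 0.41, 100], [112, 272, 0, 0.46, 100]]]}}

```text
time: 1.43
tool_pos: [0.4676, 0.0528, 0.2051]
ee_rot: [-3.141, 0.0, 1.722]
wrist_force: [0.8, -0.7, -0.5]
width: 0.094
```

Request:
{"fn": "step_arm", "kwargs": {"plan": [[[15, 37, 0, 0, 100], [30, 74, 0, 0, 100], [45, 111, 0, 0, 100], [49, 121, 0, 0, 100], [49, 121, 0, 0, 100], [49, 121, 0, 0, 100]]]}}

```text
time: 1.93
tool_pos: [0.5161, 0.1716, 0.2048]
ee_rot: [-3.14, 0.001, 1.72]
wrist_force: [-1.0, -0.2, -0.3]
width: 0.0939
```

Request:
{"fn": "step_arm", "kwargs": {"plan": [[[1, 1, -30, 0, 100], [1, 1, -60, 0, 100], [1, 1, -90, 0, 100], [1, 1, -115, 0, 100], [1, 1, -135, 0, 100], [1, 1, -148, 0, 100], [1, 1, -152, 0, 100], [1, 1, -152, 0, 100]]]}}

```text
time: 2.6
tool_pos: [0.5164, 0.1709, 0.0525]
ee_rot: [-3.139, 0.001, 1.717]
wrist_force: [-0.5, -0.2, -1.0]
width: 0.094
```

Request:
{"fn": "step_arm", "kwargs": {"plan": [[[0, 0, 0, 0, 60], [0, 0, 0, 0, 50], [0, 0, 0, 0, 40], [0, 0, 0, 0, 30], [0, 0, 0, 0, 25], [0, 0, 0, 0, 25], [0, 0, 0, 0, 25], [0, 0, 0, 0, 25]]]}}

```text
time: 3.27
tool_pos: [0.5176, 0.173, 0.0535]
ee_rot: [3.141, 0.0, 1.719]
wrist_force: [0.9, 0.2, 2.0]
width: 0.044
```

Run:
```python
from h import *
o=robot.get_obs();print(o['tool_pos'],o['ee_rot'],o['width'],o['wrist_force'])
a=snap('top')['frame'];b=snap('scene')['frame']
save(np.hstack([cv2.resize(a[170:280,140:240],(400,440),interpolation=2),cv2.resize(b[200:310,280:380],(400,440),interpolation=2)]),'grip.png')
```

```text
[0.51761318 0.17296308 0.05352135] [3.14135722e+00 1.88050073e-05 1.71899175e+00] 0.0440304348504613 [0.89932569 0.2412275  1.95920571]
```

View pics/grip.png

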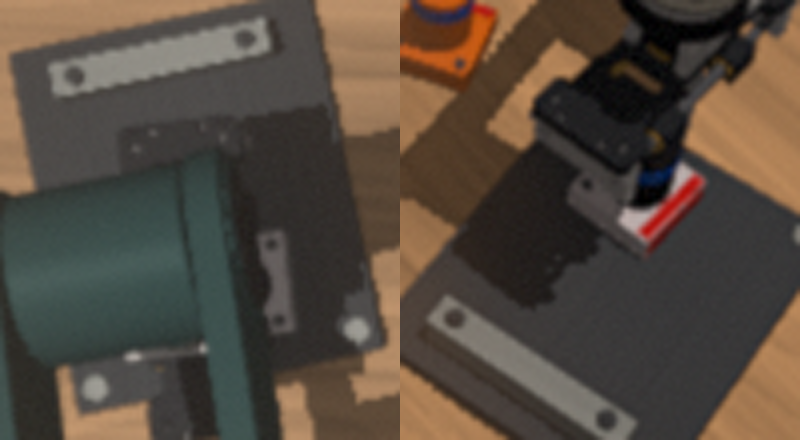

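The fingers hold the body at a 44 mm width, with the red face towards the camera side (+y). Next I lift, turn and carry it.

Request:
{"fn": "step_arm", "kwargs": {"plan": [[[0, 0, 4, 0, 20], [0, 0, 8, 0, 20], [5, 2, 8, -0.12, 20], [10, 4, 8, -0.24, 20], [16, 7, 8, -0.36, 20], [22, 10, 8, -0.48, 20], [30, 13, 8, -0.6, 20], [38, 17, 8, -0.72, 20]]]}}

```text
time: 4.03
tool_pos: [0.5547, 0.1896, 0.0601]
ee_rot: [-3.139, 0.003, 0.993]
wrist_force: [0.5, 0.1, -6.8]
width: 0.0435
```

Request:
{"fn": "step_arm", "kwargs": {"plan": [[[6, 3, 0, -0.12, 20], [12, 5, 0, -0.24, 20], [18, 8, 0, -0.36, 20], [24, 11, 0, -0.48, 20], [32, 14, 0, -0.6, 20], [40, 17, 0, -0.7, 20], [48, 21, 0, -0.76, 20], [54, 23, 0, -0.76, 20]]]}}

```text
time: 4.7
tool_pos: [0.6091, 0.213, 0.0599]
ee_rot: [-3.142, 0.003, 0.238]
wrist_force: [-0.0, 1.0, -5.8]
width: 0.0436
```

Run:
```python
from h import *
o=robot.get_obs();print(o['tool_pos'],o['ee_rot'],o['width'],o['wrist_force'])
a=snap('top')['frame'];d=snap('scene');b=d['frame']
save(np.hstack([cv2.resize(a[160:260,150:220],(308,440),interpolation=2),cv2.resize(b[220:330,270:370],(480,528),interpolation=2)[:440]]),'carry.png')
```

```text
[0.60913154 0.21298612 0.05992345] [-3.14153292e+00  2.95559811e-03  2.38051032e-01] 0.043628324125782846 [-0.0342151   0.95847813 -5.83960753]
```

View pics/carry.png

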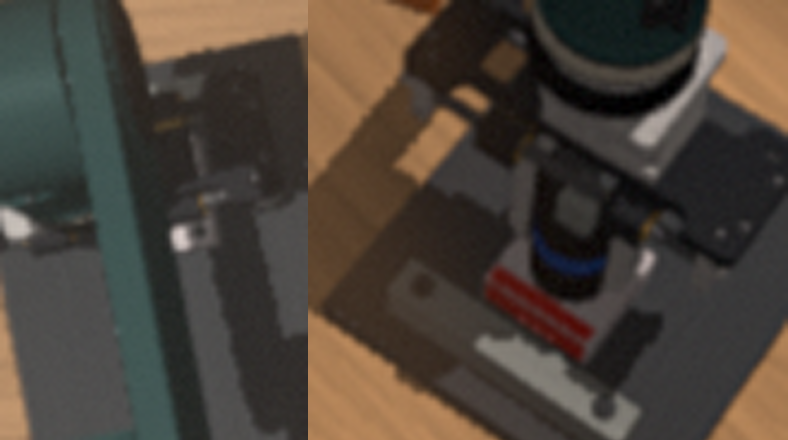

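The red face now points at the bar, about 11 mm away and near-parallel. I lower and advance in small steps.

Request:
{"fn": "step_arm", "kwargs": {"plan": [[[0, 0, -3, 0, 20], [0, 0, -6, 0, 20], [0, 0, -8, 0, 20], [0, 0, -8, 0, 20], [3, 1, -8, 0, 20], [6, 1.5, -8, 0, 20], [7, 1.7, -8, 0, 20], [7, 1.7, -8, 0, 20]]]}}

```text
time: 5.47
tool_pos: [0.6171, 0.2147, 0.0536]
ee_rot: [3.142, -0.001, 0.239]
wrist_force: [-0.1, -0.5, -4.8]
width: 0.0437
```

Run:
```python
from h import *
o=robot.get_obs();print(o['tool_pos'],o['ee_rot'],o['width'],o['wrist_force'])
d=snap('scene');f=d['frame'];h=cv2.cvtColor(f,cv2.COLOR_RGB2HSV)
m=((h[...,1]>130)&((h[...,0]<8)|(h[...,0]>172))&(h[...,2]>70)).astype(np.uint8)
m[:220]=0;m[330:]=0;m[:,:270]=0;m[:,370:]=0
P=np.array([onz(d,u,v,.037)[:2] for v,u in np.argwhere(m)])
c,s=np.cos(.2386),np.sin(.2386);Q=(P-[.651,.2234])@np.array([[c,-s],[s,c]])
print(len(P),'in bar_face frame min/max',Q.min(0),Q.max(0)); r=cv2.minAreaRect(P.astype(np.float32));print(r)
# upper rim of the red (edge toward bar unclear): top-strip inner edge per column
print(np.cov(Q.T), .5*np.arctan2(2*np.cov(Q.T)[0,1],np.cov(Q.T)[1,1]-np.cov(Q.T)[0,0]))
```

```text
[0.61709377 0.21468728 0.05357482] [ 3.14158860e+00 -6.74125526e-04  2.38805949e-01] 0.04373430337912734 [-0.12919146 -0.45533849 -4.81838666]
102 in bar_face frame min/max [-0.013538   -0.03100312] [-0.00097269  0.02735739]
((0.6441493630409241, 0.21984873712062836), (0.012467697262763977, 0.05834857001900673), 15.2816743850708)
[[ 1.16456715e-05 -3.07067569e-06]
 [-3.07067569e-06  2.68423613e-04]] -0.011956207653240722
```

Request:
{"fn": "step_arm", "kwargs": {"plan": [[[0, 0, -1, 0, 20], [0, 0, -1.5, 0, 20], [1, 0.2, -1.5, 0, 20], [2, 0.5, -1.5, 0, 20], [3, 0.7, -1.5, 0, 20], [4, 1, -1.5, 0, 20], [5, 1.2, -1.5, 0, 20], [5, 1.2, -1.5, 0, 20]]]}}

```text
time: 6.18
tool_pos: [0.6203, 0.2155, 0.0537]
ee_rot: [3.141, 0.003, 0.239]
wrist_force: [-7.3, -1.9, 5.9]
width: 0.0435
```

It touches the bar: 7 N of reaction, and the TCP stopped at the predicted spot. I'll add a little more push, then release.

Request:
{"fn": "step_arm", "kwargs": {"plan": [[[2, 0.5, 0, 0, 20], [3, 0.7, 0.5, 0, 20], [3, 0.7, 0.5, 0, 20], [1.5, 0.3, 0.5, 0, 20], [1.5, 0.3, 0.5, 0, 20]]]}}

```text
time: 6.6
tool_pos: [0.6214, 0.2158, 0.0536]
ee_rot: [3.141, 0.003, 0.239]
wrist_force: [-6.9, -1.4, 4.3]
width: 0.0434
```

Request:
{"fn": "step_arm", "kwargs": {"plan": [[[0, 0, 0, 0, 30], [0, 0, 0, 0, 45], [0, 0, 0, 0, 60], [0, 0, 0, 0, 75], [0, 0, 0, 0, 90], [0, 0, 0, 0, 90], [0, 0, 0, 0, 90]]]}}

```text
time: 7.18
tool_pos: [0.6235, 0.2161, 0.0526]
ee_rot: [3.141, -0.001, 0.239]
wrist_force: [-0.1, -0.2, -0.2]
width: 0.0734
```

Request:
{"fn": "step_arm", "kwargs": {"plan": [[[0, 0, 10, 0, 90], [0, 0, 30, 0, 90], [0, 0, 60, 0, 90], [0, 0, 95, 0, 90], [0, 0, 130, 0, 90], [-10, -20, 160, 0.1, 90], [-30, -50, 175, 0.2, 90], [-60, -75, 175, 0.3, 90]]]}}

```text
time: 7.85
tool_pos: [0.5659, 0.1403, 0.2335]
ee_rot: [3.136, -0.01, 0.544]
wrist_force: [0.4, -0.8, 0.0]
width: 0.0842
```

Request:
{"fn": "step_arm", "kwargs": {"plan": [[[-15, -36, 0, 0.1, 70], [-30, -72, 0, 0.2, 50], [-45, -108, 0, 0.3, 30], [-60, -144, 0, 0.4, 30], [-75, -180, 0, 0.5, 30], [-90, -216, 0, 0.6, 30], [-103, -250, 0, 0.7, 30], [-105, -280, 0, 0.8, 30]]]}}

```text
time: 8.52
tool_pos: [0.4564, -0.1409, 0.2292]
ee_rot: [3.139, 0.001, 1.343]
wrist_force: [0.5, 0.9, -0.5]
width: 0.0345
```

Run:
```python
from h import *
o=robot.get_obs();print(o['tool_pos'],o['ee_rot'],o['width'],o['wrist_force'])
a=snap('top')['frame'];d=snap('scene');b=d['frame']
save(np.hstack([cv2.resize(a[165:265,140:240],(390,390),interpolation=2),cv2.resize(b[220:320,270:370],(390,390),interpolation=2)]),'placed.png')
```

```text
[ 0.45642095 -0.14085751  0.22915837] [3.13935609e+00 9.81135016e-04 1.34254823e+00] 0.03449411443073079 [ 0.50261295  0.91633533 -0.47308855]
```

View pics/placed.png

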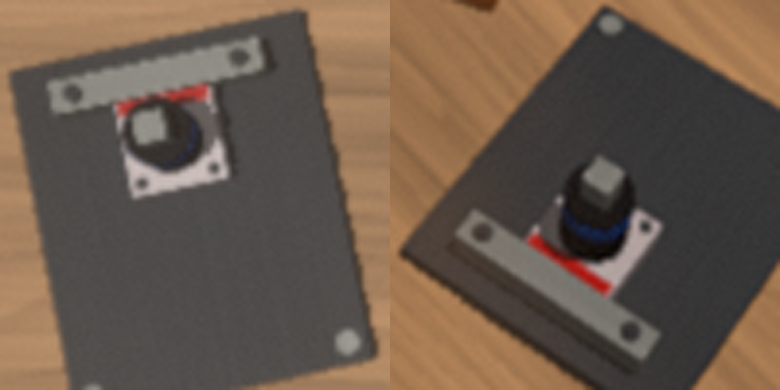

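The transducer stands upright with its red face on the bar, near the middle. I check its squareness and gap numerically with subpixel edges.

Run:
```python
from h import *
c,s=np.cos(.2386),np.sin(.2386);R=np.array([[c,-s],[s,c]]);o=np.array([.651,.2234])
import pickle
D={n:snap(n) for n in('top','scene')}; pickle.dump(D,open('p.pkl','wb'))
def uv(d,x,y,z):
    p=np.array([*(R@[x,y]+o),z]);from scipy.spatial.transform import Rotation as Ro
    q=Ro.from_euler('xyz',d['attitude']).as_matrix().T@(p-d['origin']);q=d['camera_matrix']@q;return q[:2]/q[2]
# sample brightness across edges in bar_face coordinates
def edge(d,ch,fixed,rng,axis,z):
    ts=np.arange(*rng,.0004);out=[]
    for k in fixed:
        pts=np.array([uv(d,*( (t,k) if axis==0 else (k,t)),z) for t in ts],np.float32)
        im=d['frame'].astype(np.float32)@np.array(ch,np.float32)
        v=cv2.remap(im,pts[None,:,0],pts[None,:,1],cv2.INTER_LINEAR)[0]
        g=np.abs(np.gradient(cv2.GaussianBlur(v[None],(0,0),3)[0]));i=g.argmax()
        w=g[max(0,i-6):i+7];out.append((ts[max(0,i-6):i+7]*w).sum()/w.sum())
    p=np.polyfit(fixed,out,1);print(np.round(np.array(out)*1e3,1),'slope',p[0].round(4))
g=(.33,.33,.33);red=(1,-.5,-.5)
for n in D:
    d=D[n];print(n)
    print('near flange edge');edge(d,g,np.linspace(-.024,.024,9),(-.076,-.055),0,.037)
    print('y- side');edge(d,g,np.linspace(-.055,-.015,7),(-.045,-.022),1,.037)
    print('y+ side');edge(d,g,np.linspace(-.055,-.015,7),(.022,.045),1,.037)
    print('red/bar top edge');edge(d,red,np.linspace(-.024,.024,9),(-.004,.008),0,.039)
    print('bar near edge left/right');edge(d,g,np.r_[np.linspace(-.062,-.040,5),np.linspace(.040,.062,5)],(-.007,.010),0,.04)
```

```text
top
near flange edge
[-64.2 -64.4 -63.3 -64.  -63.2 -64.3 -63.2 -64.3 -63.8] slope 0.0041
y- side
[-31.9 -31.4 -31.8 -31.4 -32.2 -32.5 -32.4] slope -0.0217
y+ side
[33.7 32.4 33.1 27.1 23.9 24.4 33.9] slope -0.1319
red/bar top edge
[-0.4 -0.7 -0.7 -0.4  0.7  1.1  0.8 -0.  -0.3] slope 0.0179
bar near edge left/right
[ 0.6  0.1  0.4 -0.1  0.6  0.3  0.6  0.2  0.3 -0.1] slope -0.0008
scene
near flange edge
[-59.9 -60.  -60.3 -73.3 -73.8 -69.6 -63.6 -63.4 -64. ] slope -0.0807
y- side
[-26.2 -34.2 -29.1 -27.4 -24.6 -32.9 -34.6] slope -0.0971
y+ side
[25.9 31.6 31.6 31.3 31.6 31.3 31.3] slope 0.083
red/bar top edge
[-0.   0.4  0.8  0.5  0.1  0.   0.4  0.1  0.4] slope -0.0014
bar near edge left/right
[ 0.3 -0.3  0.6  0.7  0.6  1.3  1.4  0.5  0.5  1.4] slope 0.0063
```

The transducer is square (near-edge slope 0.004), its face is within about 1 mm of the bar, and it is centred within about 1 mm. Next is the guard: I cross-check the bar position in the scene view.

Run:
```python
from h import *
import pickle
for n,box in(('scene',(245,130,300,180)),('top',(303,250,365,282))):
    d=pickle.load(open(n+'0.pkl','rb'));x0,y0,x1,y1=box
    g=cv2.cvtColor(d['frame'],cv2.COLOR_RGB2GRAY)[y0:y1,x0:x1]
    m=(g<45).astype(np.uint8)
    k,l,st,ce=cv2.connectedComponentsWithStats(m)
    i=1+st[1:,4].argmax();v,u=np.where(l==i)
    P=np.array([onz(d,a+x0,b+y0,.083)[:2] for a,b in zip(u,v)],np.float32)
    print(n,st[i],ce[i]+[x0,y0],cv2.minAreaRect(P))
o=robot.get_obs();print(o['tool_pos'],o['ee_rot'])
d=snap('scene');save(cv2.resize(d['frame'][80:230,180:330],(600,600),interpolation=2),'guard.png')
```

```text
scene [23  8 21 27 75] [277.86666667 151.64      ] ((0.45576736330986023, -0.15886655449867249), (0.12058280408382416, 0.008071184158325195), 80.54693603515625)
top [44 22  1  1  1] [347. 272.] ((0.4494505822658539, -0.19380183517932892), (0.0, 0.0), 0.0)
[ 0.45809425 -0.13936551  0.22824084] [ 3.14040745e+00 -5.01074757e-04  1.33564895e+00]
```

View pics/guard.png

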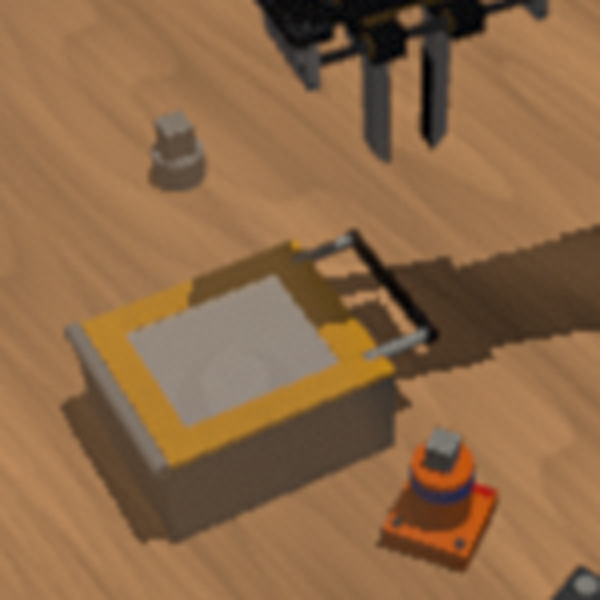

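The bar is at (0.455, -0.159) in both views, and its direction of about 81° matches the housing. I descend to hover and then over the bar.

Request:
{"fn": "step_arm", "kwargs": {"plan": [[[-1, -8, -15, 0.05, 35], [-2, -15, -40, 0.085, 35], [-3, -20, -65, 0.085, 35], [-3, -20, -85, 0.085, 35], [-3, -20, -100, 0.085, 35], [-3, -20, -108, 0.085, 35], [-3, -20, -110, 0.085, 35], [-3, -20, -110, 0.085, 35]]]}}

```text
time: 9.43
tool_pos: [0.4554, -0.158, 0.1175]
ee_rot: [-3.141, -0.0, 1.425]
wrist_force: [0.2, 0.3, -0.5]
width: 0.0328
```

Run:
```python
from h import *
o=robot.get_obs();print(o['tool_pos'],o['ee_rot'],o['width'])
d=snap('scene');save(cv2.resize(d['frame'][100:200,220:320],(600,600),interpolation=2),'hover.png')
```

```text
[ 0.45537253 -0.15799555  0.11752813] [-3.14138016e+00 -2.52097689e-04  1.42521905e+00] 0.032819470415366606
```

View pics/hover.png

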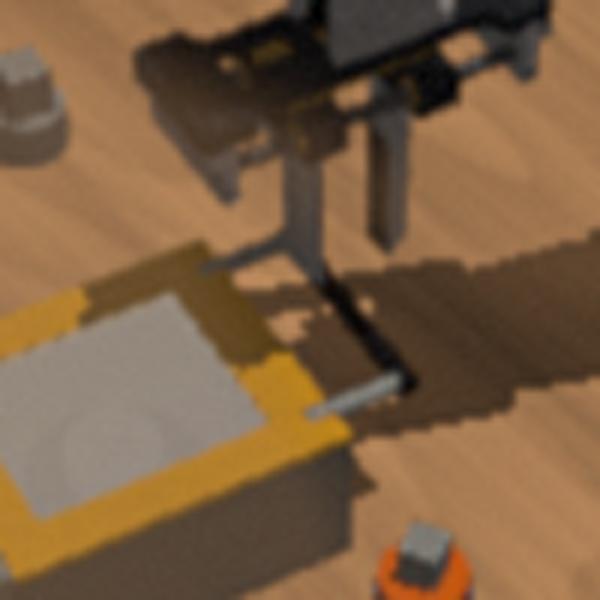

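The fingers straddle the bar, about 34 mm above it. I descend 53 mm and close.

Request:
{"fn": "step_arm", "kwargs": {"plan": [[[0, -1, -10, 0, 35], [0, -1, -20, 0, 35], [0, -1, -30, 0, 35], [0, -1, -40, 0, 35], [0, -1, -48, 0, 35], [0, -1, -53, 0, 35], [0, -1, -53, 0, 35]]]}}

```text
time: 10.07
tool_pos: [0.4539, -0.1595, 0.0626]
ee_rot: [-3.138, -0.001, 1.424]
wrist_force: [-0.4, 0.3, -0.2]
width: 0.0327
```

Request:
{"fn": "step_arm", "kwargs": {"plan": [[[0, 0, 0, 0, 25], [0, 0, 0, 0, 15], [0, 0, 0, 0, 8], [0, 0, 0, 0, 0], [0, 0, 0, 0, 0], [0, 0, 0, 0, 0], [0, 0, 0, 0, 0]]]}}

```text
time: 10.65
tool_pos: [0.4543, -0.16, 0.0645]
ee_rot: [-3.14, 0.0, 1.424]
wrist_force: [-4.1, -0.2, 1.8]
width: 0.0112
```

Request:
{"fn": "step_arm", "kwargs": {"plan": [[[0.1, 0, 6, 0, 0], [0.5, -0.1, 15, 0, 0], [1.9, -0.3, 28.7, 0, 0], [4, -0.6, 42, 0, 0], [7.4, -1.1, 57, 0, 0], [11.9, -1.7, 71.6, 0, 0], [15.8, -2.3, 82.4, 0, 0], [18.8, -2.7, 89.5, 0, 0]]]}}

```text
time: 11.32
tool_pos: [0.4721, -0.1629, 0.1554]
ee_rot: [-3.137, 0.001, 1.423]
wrist_force: [-7.6, -1.5, -1.0]
width: 0.0115
```

Request:
{"fn": "step_arm", "kwargs": {"plan": [[[6.2, -1, 13.8, 0, 0], [13.2, -2.1, 27.1, 0, 0], [21.8, -3.3, 39.8, 0, 0], [31.2, -4.7, 51.9, 0, 0], [41.3, -6.2, 63.3, 0, 0], [52.2, -7.8, 74, 0, 0], [60.8, -9, 81.5, 0, 0], [66.9, -9.9, 86.2, 0, 0]]]}}

```text
time: 11.98
tool_pos: [0.5384, -0.1739, 0.2446]
ee_rot: [-3.138, 0.004, 1.422]
wrist_force: [-14.5, -1.9, 10.0]
width: 0.011
```

The force is mainly radially outward, so I'm slightly too close to the hinge. I ease outward and check.

Request:
{"fn": "step_arm", "kwargs": {"plan": [[[-1, 0.1, 1, 0, 0], [-2, 0.3, 2, 0, 0], [-2.5, 0.4, 3, 0, 0], [-2.5, 0.4, 3, 0, 0]]]}}

```text
time: 12.32
tool_pos: [0.5375, -0.1738, 0.2442]
ee_rot: [-3.141, 0.003, 1.422]
wrist_force: [-3.8, -4.6, -2.0]
width: 0.011
```

Run:
```python
from h import *
o=robot.get_obs();print(o['tool_pos'],o['ee_rot'],o['width'],o['wrist_force'])
d=snap('scene');save(cv2.resize(d['frame'][60:210,170:320],(600,600),interpolation=2),'open.png')
```

```text
[ 0.53752134 -0.17375135  0.2441723 ] [-3.14118466  0.00327816  1.42202665] 0.010995780172935675 [-3.78262678 -4.56767044 -1.98990073]
```

View pics/open.png

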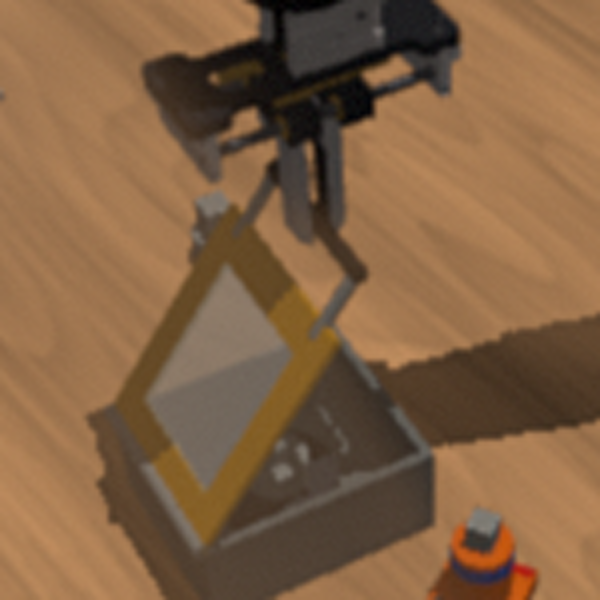

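The guard is held, the bar is between the fingers, and the forces are down to spring level. I estimate the angle from the bar's visible end, calibrated against the closed picture.

Run:
```python
from h import *
import pickle
d=pickle.load(open('scene0.pkl','rb'))
ux=np.array([np.cos(-.145),np.sin(-.145),0]);uy=np.array([-ux[1],ux[0],0]);b=np.array([.4545,-.159,.083])
p=onz(d,288-.4,163-.4,.083);off=(p-b)@uy;print('closed end off y',off,'x',(p-b)@ux)
def hit(u,v,off):
    o,r=ray(d,u,v);t=(off-(o-b)@uy)/(r@uy);q=o+r*t-b;x=.22-q@ux;z=q[2];return np.degrees(np.arctan2(z,x)),np.hypot(x,z)
print(hit(260-.4,128-.4,off),hit(260-.4,128-.4,.055))
# guard front +y corner (335,340): plate half width .075, 180 from hinge
print('corner',hit(170+336/4-.4,60+340/4-.4,.075))
# TCP
q=np.array([.5375,-.1738,.2442+.019])-b;print('tcp',np.degrees(np.arctan2(q[2],.22-q@ux)),np.hypot(q[2],.22-q@ux))
```

```text
closed end off y 0.055430510006455574 x -0.0005087042956929001
(np.float64(52.22820618550467), np.float64(0.2205932389796397)) (np.float64(52.11017682025755), np.float64(0.22037933636756216))
corner (np.float64(54.348817690703676), np.float64(0.181552207844847))
tcp 53.011747502370305 0.22559999443382375
```

About 53° by three estimates (52.2, 54.3 and 53.0). I go 7° further along the arc.

Request:
{"fn": "step_arm", "kwargs": {"plan": [[[3, -0.4, 2.3, 0, 0], [6.1, -0.9, 4.6, 0, 0], [9.3, -1.3, 7, 0, 0], [12.4, -1.8, 9.2, 0, 0], [17, -2.5, 12.4, 0, 0], [20, -3, 14.3, 0, 0], [21.8, -3.2, 15.4, 0, 0], [21.8, -3.2, 15.4, 0, 0]]]}}

```text
time: 13.03
tool_pos: [0.5591, -0.1773, 0.2598]
ee_rot: [-3.14, 0.004, 1.422]
wrist_force: [-6.5, -4.6, -0.6]
width: 0.011
```

Request:
{"fn": "step_arm", "kwargs": {"plan": [[[0, 0, 0, 0, 0], [0, 0, 0, 0, 0], [0, 0, 0, 0, 0], [0, 0, 0, 0, 0]]]}}

```text
time: 13.37
tool_pos: [0.5588, -0.1772, 0.2597]
ee_rot: [-3.14, 0.004, 1.421]
wrist_force: [-4.4, -4.2, 0.5]
width: 0.0111
```

Run:
```python
from h import *
o=robot.get_obs();print(o['tool_pos'],o['ee_rot'],o['width'],o['wrist_force'])
t=snap('top');d=snap('scene');
save(np.hstack([cv2.resize(d['frame'][60:200,190:315],(500,560),interpolation=2),cv2.resize(t['frame'][165:255,150:225],(300,360),interpolation=2)[:560] if 0 else cv2.copyMakeBorder(cv2.resize(t['frame'][165:255,150:225],(300,360),interpolation=2),0,200,0,0,0)]),'open2.png')
```

```text
[ 0.55880955 -0.17723623  0.25965046] [-3.14012268  0.00378822  1.4214585 ] 0.01109704508983107 [-4.35634815 -4.18677431  0.50411265]
```

View pics/open2.png

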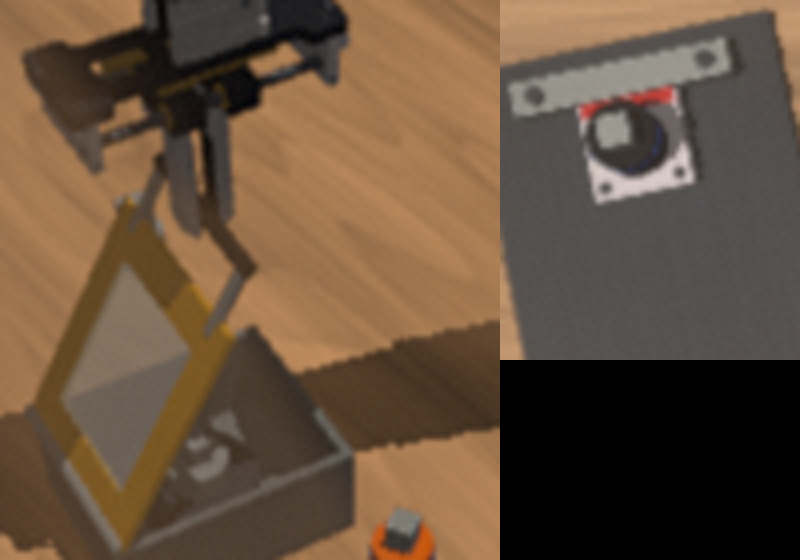

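The guard is still held (bar end at crop (255,265)), and the transducer is unchanged against the bar. I check the angle.

Run:
```python
from h import *
import pickle
d=pickle.load(open('scene0.pkl','rb'))
ux=np.array([np.cos(-.145),np.sin(-.145),0]);uy=np.array([-ux[1],ux[0],0]);b=np.array([.4545,-.159,.083])
def hit(u,v,off):
    o,r=ray(d,u,v);t=(off-(o-b)@uy)/(r@uy);q=o+r*t-b;x=.22-q@ux;z=q[2];return np.degrees(np.arctan2(z,x)),np.hypot(x,z)
print(hit(190+254/4-.4,60+268/4-.4,.055),hit(190+233/4-.4,60+336/4-.4,.075))
q=np.array([.5588,-.1772,.2597+.019])-b;print(np.degrees(np.arctan2(q[2],.22-q@ux)),np.hypot(q[2],.22-q@ux))
```

```text
(np.float64(57.64928176606053), np.float64(0.2197295418912565)) (np.float64(60.38607769741958), np.float64(0.1827779208001705))
59.74215642303914 0.22656585161804574
```

All estimates (57.6, 60.4 and 59.7°) are well inside 54 to 66°. I hold briefly and hand in.

Request:
{"fn": "step_arm", "kwargs": {"plan": [[[0, 0, 0, 0, 0], [0, 0, 0, 0, 0], [0, 0, 0, 0, 0], [0, 0, 0, 0, 0], [0, 0, 0, 0, 0], [0, 0, 0, 0, 0]]]}}

```text
time: 13.97
tool_pos: [0.5588, -0.1773, 0.2597]
ee_rot: [-3.14, 0.004, 1.421]
wrist_force: [-4.6, -4.0, 0.6]
width: 0.0112
```

Run:
```python
from h import *
o=robot.get_obs();print(o['tool_pos'],o['width'],o['wrist_force'],o['time'])
if o['width']>.009: print(robot.close_job())
```

```text
[ 0.55878618 -0.17725015  0.25965443] 0.011211527518029825 [-4.59514016 -3.98531614  0.59876145] 13.9667
the job is handed in; nothing more can be done
None
```

I turned the transducer about 85°, set it with its red face against the reaction bar and let go. I then opened the guard to about 60° and handed the job in at 14.0 s with the fingers still holding it.

**Transducer:** After release the pictures showed the red face within about 1 mm of the bar, square to about 0.004 rad by its near edge, and centred to about 1 mm. Other edges were noisier, and some edge fits locked onto the wrong lines (body or shadow), so I ignored those. The last picture showed it unmoved.

**Guard:** Three estimates of the final angle gave 57.6° (bar end), 60.4° (guard corner) and 59.7° (tool position). They differ by about 3°, but all are inside 54 to 66°. The grip was steady on the bar, with the jaws reading 11 mm on the 12 mm bar. The wrist force at the end was about 6 N. During the opening it briefly reached about 18 N because I was a few millimetres too close to the hinge, which I corrected.

**Bystanders:** I did not go near the sleeve, load cell or adapter, but I did not re-measure their positions at the end.

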